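# Weigh the pail of pink wax on the spring scale

### The arm

A 6-joint arm with a two-finger parallel gripper is mounted at the origin on the work surface. World frame = base frame: x ahead of the robot, y to its left, z up, the work surface at z = 0. Lengths are in mm, angles in rad, forces in N, time in s.
With the tool pointing down it reaches from about 300 to 775 mm from the base axis. Payload 14.6 kg.
Tool frame: the origin (TCP) lies midway between the tips of the shut fingers; the grasp point (between the pads) lies 19 mm behind it (manip.hold_point_z is the distance from the TCP to the grasp point, in mm); z points along the fingers, y is the direction in which the jaws open and shut (so a half turn about z gives the same grasp; the last joint's range is limited). The gripper opens to 94 mm and grips with 3 to 60 N. Pads are 16 mm wide; open, the fingers measure 119 mm over their backs; the gripper's body (75 mm by 177 mm) begins 78 mm behind the grasp point.
Start: joints at [1.127, 0.3, 1.521, -0, 1.321, -0.067], TCP at [202.367, 511.407, 205.446] pointing down, gripper open.
Joint ranges: [-3.03, 3.03], [-0.79, 2.21], [0.23, 2.52], [-1.04, 4.18], [0, 3.07], [-2.55, 2.55]. Speed limits (rad/s): [2.22, 2.22, 2.57, 3.14, 3.14, 3.14].

### API

Orientations are given as [roll, pitch, yaw] about the fixed x, y, z axes, in that order (R = Rz(yaw) Ry(pitch) Rx(roll)).
In Python, from cell import manip gives the robot as it stands.
- The arm moves only by the shell command python3 -m crank 'ROWS' [OPENING] [FORCE]. ROWS is JSON, a list of rows, each an object with "offset": the shift along the world's x, y, z in m, a list of three; "spin": the turn about the world's z in degrees. In form: [{"offset": [dx, dy, dz], "spin": spin}, ...]. A call has exactly 8 rows; each row is the pose to reach, as a shift and turn from the pose measured when the call began; what a row does not reach only later rows make up. A row lasts 1/12 s, in which the tool goes at most 41.7 mm and 7.16 degrees, less where a joint would pass 70% of its speed; a pose out of reach is approached as far as the arm can. A call with a gripper value outside its range is refused whole. OPENING is the opening, from 0 (shut) to 1 (fully open), set as the call begins (- or left out, the last holds). The fingers move at their own pace and stop on an object; FORCE is the grip in N (left out, the last holds). Time passes only in rows, so rows that repeat a pose let the fingers close, or fill a call up. It gives the time, the measured TCP pose, the force and the opening at its end, in the units of the state.
- manip.read_state(): the state, without advancing time (a new reading comes with each control period).
- manip.camera(name): name is "scene" or "top"; returns a dict with "pixels" (400x640x3 uint8, red, green, blue), "fx", "fy", "cx", "cy" (pixels), "extrinsics" (4x4, takes a point from world to camera coordinates). Camera axes: x right, y down, z forward; pixel columns grow to the right and rows downward; lengths in mm; the calibration is good to about 2 mm. A picture is of the moment at which its call begins. There is no depth.
- manip.sign_off(): hands the job in, once; it reports no verdict.
Trained networks look in a picture, given as the dict that the camera call returned (one of the last four; its "shot" number tells which), for a name from the list of things; names that differ only in an ending like _2 or _b are one class to them, and where a whole thing is asked for, a point or a joint stands for the part that bears it (a point fixed in the world has none). Each returns a list of dicts, best first, with "conf" (0 to 1); they miss things now and then, are a little off and sometimes report something else, mostly with a low value. They report only what shows in the picture. A call takes as long as a camera call. They do not tell look-alikes from the thing itself.
- manip.search_frame(picture, name): "location" ([x, y, z] in mm, in world coordinates, good to about 4 mm: the middle of the surface that is visible of it).
- manip.masks_of(picture, name): "mask" (400x640 bool, what is visible of it).
The state is a dict: "clock": time; "joints": joint angles; "qd": joint speeds; "effort": joint torques, N m; "eef_pos": TCP position; "eef_rot": TCP orientation; "wrist_force": force on the tool from outside, world axes, zero at the start; "moment": the same for the moment, N m; "finger_gap": finger opening in mm.
Only numpy, scipy, OpenCV 4.12 (cv2) and the standard library are available. Lean on these libraries where they do the work, as an engineer would, in place of code of your own. Each camera call takes 0.05 s, during which the arm holds its last target. There are 200 camera calls.

### The job

Weigh the pail of pink wax: pick it up by its wooden grip, hang it by its wire handle on the hook of the spring scale and let the hook take the weight gently, never pulling it to the bottom of its travel. Open your fingers but keep your hand around the grip until the pail hangs quite still, then lift your hand away and leave it hanging. Leave the blue and green pails standing where they are.

Things in the scene. Friction and masses are not known exactly. Their poses are not given: they have to be found in the camera images.
- pink_pail_grip (a point): Centre of the wooden grip block (30 x 24 x 36 mm in pail x, y, z) atop the aluminium pail with PINK wax and band, 150 mm above its underside, in the pail's frame. A 6 mm wire handle arches over the pail in its x-z plane: peak's underside 28 mm below this point, sloping down 35 mm over 36 mm each way, then upright. Opening 66 mm wide, 65 mm high to the wax top, 93 mm below this point. 165-310 g.
- hook_seat (a point): Bottom of the trough of the scale's yellow hook, on the centreline of its 8 mm wire, 200 mm above the table when empty. The hook juts from a blue column (250 mm high, its face 85 mm off on the +y side) along this frame's -y: level wire 14 mm above this point, the dip, then an open tip 35 mm off and 20 mm up. The hook sinks on a damped spring, 1 mm per 10 g; stop at 70 mm. Scale is fixed.
- blue_pail_grip (a point): Centre of the wooden grip of a like pail, with BLUE wax and band; to be left alone. All pails: round, 73 mm across and 50 mm high, 168 mm to the top of the grip, alike turned by half a turn. To hang, a pail's x axis lies across the hook (parallel to the hook frame's x).
- green_pail_grip (a point): Centre of the wooden grip of a like pail, with GREEN wax and band, same sizes; to be left alone.
Not all that is in view belongs to the job. Of the things that look like the part that bears pink_pail_grip, take the one that is farthest from the robot's base at the start.

How it is judged (in metres and radians):
On the way, in this order (a step that is already met when the one before it is completed fails the run):
1. the pink pail is lifted well clear of the table (height (world z) of pink_pail_grip above 0.19 m), for 0.1 s.
2. the pail hangs on the hook, let go and still, for 0.3 s while the hand is still around the grip (grasp point within 80 mm) (horizontal distance between pink_pail_grip and hook_seat below 0.04 m and distance of hook_seat from where it was at the start of the episode above 0.008 m and linear speed of pink_pail below 0.03 m/s and contact force between the fingers and pink_pail below 0.3 N and distance between the grasp point and pink_pail_grip below 0.08 m), for 0.3 s.
At the end, for the whole second after the job is handed in: The pink pail hangs still (under 30 mm/s) on the hook: grip within 40 mm of the hook's seat seen from above, over 175 mm up, upright within 15 degrees, hook drawn down over 8 mm; blue and green grips within 20 mm of their starts (horizontal distance between pink_pail_grip and hook_seat below 0.04 m and height (world z) of pink_pail_grip above 0.175 m and angle between pink_pail_grip's own z axis and vertical below 0.26 rad and distance of hook_seat from where it was at the start of the episode above 0.008 m and linear speed of pink_pail below 0.03 m/s and distance of each of blue_pail_grip, green_pail_grip from where it was at the start of the episode below 0.02 m); the robot touches nothing.
It fails at once if the hook is pulled down to the bottom of its travel (more than 58 mm) (distance of hook_seat from where it was at the start of the episode above 0.058 m).
It fails at once if the blue or the green pail is knocked away or lifted (more than 30 mm) (distance of any of blue_pail_grip, green_pail_grip from where it was at the start of the episode above 0.03 m).
It also fails if it takes over 61 s, if anything falls off the work surface, if the arm or the gripper's body presses on something with over 40 N, if the wrist force passes 120 N, or if a joint passes its speed limit or range.

## Working session

There is one attempt and no reset: what is moved stays moved. The work goes in short steps, Python scripts to look and compute and a shell command to move; the robot and the scene stay as the last step left them, time stands still between calls to the robot, and variables do not carry over. Pictures are saved under pics/ and viewed, about 8 in all and at most 12, crops included, and the job is handed in when it is done.

```bash
mkdir -p pics; ls; python3 - <<'E'
from cell import manip
import cv2,numpy as np
s=manip.read_state();print({k:np.round(v,3).tolist() for k,v in s.items()})
for c in("scene","top"):
    p=manip.camera(c);cv2.imwrite(f"pics/{c}0.png",p["pixels"][:,:,::-1])
    print(c,p["fx"],p["cx"],p["cy"],np.round(p["extrinsics"],3).tolist())
    for n in("pink_pail_grip","hook_seat","blue_pail_grip","green_pail_grip"):
        for d in manip.search_frame(p,n):
            L=np.array(d["location"]);q=p["extrinsics"]@np.r_[L,1]
            print(n,round(d["conf"],2),L.round(),(p["fx"]*q[:2]/q[2]+[p["cx"],p["cy"]]).round())
E
```

```text
pics
{'clock': 0.0, 'joints': [1.127, 0.3, 1.522, -0.0, 1.321, -0.067], 'qd': [-0.001, 0.0, -0.001, -0.0, 0.0, -0.0], 'effort': [0.002, -53.179, -35.274, 0.071, 0.024, -0.0], 'eef_pos': [202.248, 511.162, 204.876], 'eef_rot': [-3.14, -0.0, 2.765], 'wrist_force': [-0.61, -0.917, -0.056], 'moment': [0.059, -0.006, -0.037], 'finger_gap': 93.935}
scene 475.0522572359118 320.0380427839031 200.59910779309294 [[-0.849, 0.528, 0.007, 376.613], [0.456, 0.74, -0.495, -116.88], [-0.267, -0.417, -0.869, 1364.682], [0.0, 0.0, 0.0, 1.0]]
pink_pail_grip 0.88 [ 616. -191.   53.] [225. 199.]
pink_pail_grip 0.75 [ 437. -220.   54.] [280. 161.]
pink_pail_grip 0.7 [357. 181.  54.] [390. 264.]
pink_pail_grip 0.65 [ 251. -254.   54.] [330. 124.]
hook_seat 0.76 [538. 290. 216.] [359. 323.]
green_pail_grip 0.91 [466. -93.  54.] [294. 201.]
top 470.7138838534257 318.12230852255857 199.63316340216565 [[-0.024, -0.999, 0.027, -54.947], [-0.999, 0.023, -0.041, 441.578], [0.041, -0.028, -0.999, 1150.471], [0.0, 0.0, 0.0, 1.0]]
pink_pail_grip 0.79 [ 426. -219.   58.] [384. 203.]
pink_pail_grip 0.76 [ 249. -254.   57.] [400. 278.]
pink_pail_grip 0.75 [ 606. -193.   54.] [370. 128.]
pink_pail_grip 0.6 [344. 169.  54.] [220. 242.]
hook_seat 0.73 [535. 295. 222.] [140. 152.]
blue_pail_grip 0.81 [ 461. -337.   54.] [432. 188.]
green_pail_grip 0.74 [ 462. -101.   56.] [333. 189.]
```

View pics/scene0.png

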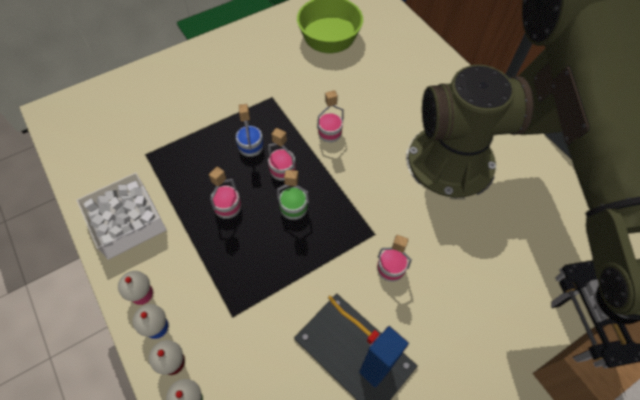

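View pics/top0.png

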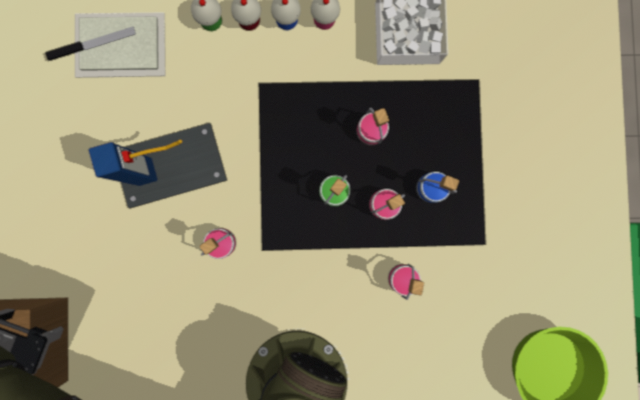

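Pink candidates are at these pixels: scene (225,199), (280,161), (390,264) and (330,124); top (370,128), (386,203), (220,242) and (402,278). The one at scene (225,199), top (370,128) is at about (611,-192) mm, 640 mm from the base. That makes it the farthest, so it is the one meant. The next is about 480 mm away. I'll confirm it in an enlarged crop.

```bash
python3 - <<'E'
from cell import manip
import cv2,numpy as np
S=cv2.imread("pics/scene0.png");T=cv2.imread("pics/top0.png")
def c(I,x,y): return cv2.resize(I[y-30:y+30,x-40:x+40],(400,300),interpolation=cv2.INTER_CUBIC)
cv2.imwrite("pics/mont.png",np.vstack([np.hstack([c(S,222,190),c(T,372,122)]),np.hstack([c(S,360,328),c(T,145,155)])]))
# wood grip on black: hue mask centroids
for n,I,(x0,x1,y0,y1) in(("s",S,(205,232,165,186)),("t",T,(370,392,105,128))):
    h=cv2.cvtColor(I,cv2.COLOR_BGR2HSV)[y0:y1,x0:x1]
    m=cv2.inRange(h,(6,60,110),(22,255,255)); ys,xs=np.nonzero(m);print(n,len(xs),xs.mean()+x0,ys.mean()+y0, cv2.minAreaRect(np.c_[xs,ys].astype(np.float32)))
E
```

```text
s 104 216.05769230769232 172.97115384615384 ((11.250001907348633, 7.750000476837158), (8.485280990600586, 12.020814895629883), 45.0)
t 158 381.2911392405063 116.17721518987342 ((11.344827651977539, 11.362069129943848), (14.669931411743164, 11.14172077178955), 68.19859313964844)
```

View pics/mont.png

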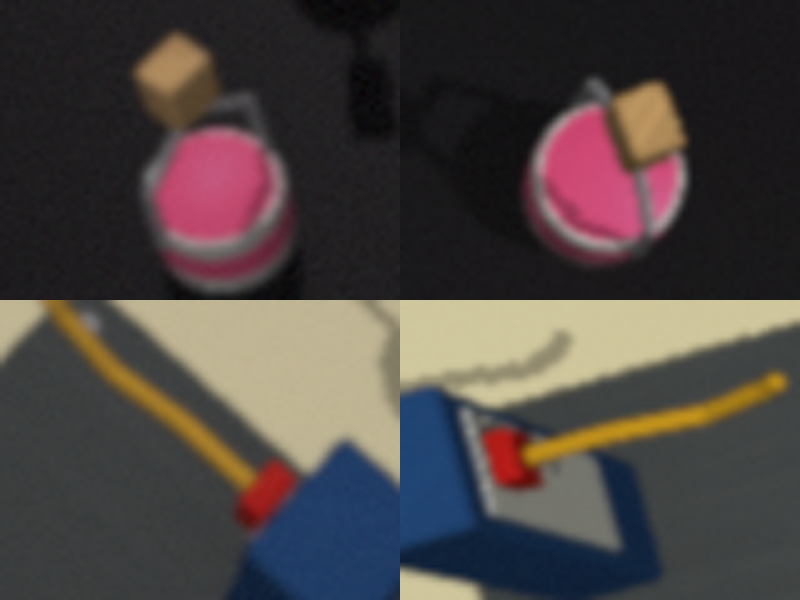

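The crop confirms a pink pail, with its grip at scene (217,176) and top (382,117), and its handle shoulders at top (371,109) and (381,141). The hook tip is at top (180.6,141.4) and its root at (130,156).

```bash
cat > h.py <<'E'
import numpy as np
from scipy.optimize import least_squares
K={"scene":(475.052,320.038,200.599,np.array([[-0.849,0.528,0.007,376.613],[0.456,0.74,-0.495,-116.88],[-0.267,-0.417,-0.869,1364.682]])),"top":(470.714,318.122,199.633,np.array([[-0.024,-0.999,0.027,-54.947],[-0.999,0.023,-0.041,441.578],[0.041,-0.028,-0.999,1150.471]]))}
def load():
    from cell import manip
    for c in K:
        p=manip.camera(c);K[c]=(p["fx"],p["cx"],p["cy"],np.array(p["extrinsics"])[:3])
def proj(c,P):
    f,cx,cy,E=K[c];q=E@np.r_[P,1];return f*q[:2]/q[2]+[cx,cy]
def tri(s,t): 
    r=least_squares(lambda P:np.r_[proj("scene",P)-s,proj("top",P)-t],[500,0,150]);return r.x.round(1),np.abs(r.fun).max().round(2)
def atz(c,px,z): return np.r_[least_squares(lambda P:proj(c,np.r_[P,z])-px,[500,0]).x,z].round(1)
E
python3 - <<'E'
import h,numpy as np;h.load()
print("grip",h.tri((217.2,176),(381.6,116.8)),h.atz("top",(382.4,115.6),168),h.atz("scene",(217.2,176),150))
a,b=h.atz("top",(371,109),90),h.atz("top",(381,141),90);print(a,b,np.degrees(np.arctan2(*(a-b)[1::-1])))
tip=h.atz("top",(180.6,141.4),220);root=h.atz("top",(130,156),214);d=(tip-root)[:2];d/=np.linalg.norm(d)
print("tip",tip,"root",root,"dir",np.degrees(np.arctan2(d[1],d[0])),"seat",tip[:2]-35*d, h.tri((331.5,298),(180.6,141.4)))
s=np.r_[tip[:2]-35*d,200];print(h.proj("scene",s),h.proj("top",s),h.proj("scene",tip))
E
```

```text
grip (array([ 613.9, -205.5,  143.5]), np.float64(0.26)) [ 611.6 -203.5  168. ] [ 614.2 -200.7  150. ]
[ 644.5 -190.7   90. ] [ 569.4 -211.8   90. ] 15.69317099600317
tip [555.2 214.7 220. ] root [528.5 317.9 214. ] dir -75.4944500625596 seat [546.43341762 248.5843184 ] (array([555.6, 217.9, 210.7]), np.float64(0.7))
[342.85751208 310.09406853] [166.58635353 147.55706543] [330.20865034 295.0251108 ]
```

```bash
python3 -m crank '[{"offset":[0.015,-0.02,0.03],"spin":-6},{"offset":[0.03,-0.05,0.05],"spin":-13},{"offset":[0.05,-0.085,0.06],"spin":-20},{"offset":[0.07,-0.12,0.07],"spin":-27},{"offset":[0.09,-0.155,0.08],"spin":-34},{"offset":[0.11,-0.19,0.085],"spin":-41},{"offset":[0.13,-0.225,0.09],"spin":-48},{"offset":[0.15,-0.26,0.09],"spin":-53}]' 1 20
```

```text
clock: 1.27
eef_pos: [353.0, 249.7, 296.6]
eef_rot: [3.14, -0.001, 1.833]
wrist_force: [0.2, 1.3, 0.0]
finger_gap: 93.9
```

```bash
python3 -m crank '[{"offset":[0.02,-0.035,0],"spin":0},{"offset":[0.04,-0.07,0],"spin":0},{"offset":[0.06,-0.105,0],"spin":0},{"offset":[0.08,-0.14,0],"spin":0},{"offset":[0.10,-0.175,0],"spin":0},{"offset":[0.12,-0.21,0],"spin":0},{"offset":[0.14,-0.24,0],"spin":0},{"offset":[0.15,-0.26,0],"spin":0}]'; python3 -c "
from cell import manip;s=manip.read_state();print(s['eef_pos'],s['eef_rot'],s['joints'])"
```

```text
clock: 1.93
eef_pos: [504.2, -13.2, 296.3]
eef_rot: [3.14, -0.0, 1.832]
wrist_force: [-0.3, 0.8, -0.1]
finger_gap: 94.3
[504.20298089 -13.1786683  296.33253769] [ 3.13984161e+00 -3.55728364e-04  1.83157989e+00] [-9.92715650e-02  1.40558055e-01  1.50508789e+00  9.52631090e-04
  1.49443331e+00 -3.60126777e-01]
```

```bash
python3 -m crank '[{"offset":[0.02,-0.035,0],"spin":0},{"offset":[0.04,-0.07,0],"spin":0},{"offset":[0.06,-0.105,0],"spin":0},{"offset":[0.08,-0.14,-0.01],"spin":0},{"offset":[0.10,-0.17,-0.03],"spin":0},{"offset":[0.107,-0.187,-0.05],"spin":0},{"offset":[0.109,-0.19,-0.07],"spin":0},{"offset":[0.109,-0.19,-0.08],"spin":0}]'; python3 - <<'E'
from cell import manip
import cv2,numpy as np,h
s=manip.read_state();print(s['eef_pos'],s['eef_rot'])
o=[]
for c,x,y in(("scene",215,175),("top",380,122)):
    I=manip.camera(c)["pixels"][:,:,::-1];o.append(cv2.resize(I[y-50:y+50,x-40:x+40],(400,500),interpolation=cv2.INTER_CUBIC))
    print(c,h.proj(c,s['eef_pos']),h.proj(c,s['eef_pos']*[1,1,0]+[0,0,150]))
cv2.imwrite("pics/g1.png",np.hstack(o))
E
```

```text
clock: 2.6
eef_pos: [612.7, -204.2, 212.9]
eef_rot: [-3.14, -0.003, 1.83]
wrist_force: [-0.7, -0.2, 0.0]
finger_gap: 94.0
[ 612.65145061 -204.22407515  212.8517856 ] [-3.14010390e+00 -2.69874838e-03  1.82998067e+00]
scene [212.25557129 160.05216291] [217.16758895 174.75413654]
top [386.20992311 110.27618037] [381.29070294 116.89168325]
```

View pics/g1.png

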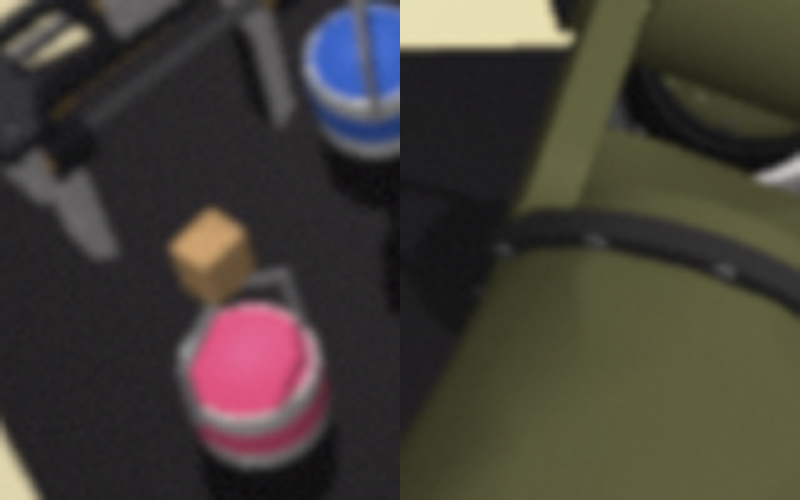

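The grip shows at scene (217,176) and the prediction was (217,175). The fingertips straddle it at (195,176) and (231,149), so I'll descend and close.

```bash
python3 -m crank '[{"offset":[0,0.001,-0.02],"spin":0},{"offset":[0,0.001,-0.04],"spin":0},{"offset":[0,0.001,-0.055],"spin":0},{"offset":[0,0.001,-0.068],"spin":0},{"offset":[0,0.001,-0.076],"spin":0},{"offset":[0,0.001,-0.08],"spin":0},{"offset":[0,0.001,-0.081],"spin":0},{"offset":[0,0.001,-0.081],"spin":0}]'
python3 -m crank '[{"offset":[0,0,0],"spin":0},{"offset":[0,0,0],"spin":0},{"offset":[0,0,0],"spin":0},{"offset":[0,0,0],"spin":0},{"offset":[0,0,0],"spin":0},{"offset":[0,0,0],"spin":0},{"offset":[0,0,0],"spin":0},{"offset":[0,0,0],"spin":0}]' 0 25
```

```text
clock: 3.37
eef_pos: [612.9, -201.6, 134.6]
eef_rot: [3.141, -0.002, 1.832]
wrist_force: [-1.0, 0.0, 0.0]
finger_gap: 94.1
clock: 4.03
eef_pos: [612.9, -201.6, 134.6]
eef_rot: [3.141, -0.002, 1.832]
wrist_force: [0.4, 0.0, 0.1]
finger_gap: 44.1
```

```bash
python3 -m crank '[{"offset":[0,0,0],"spin":0},{"offset":[0,0,0],"spin":0},{"offset":[0,0,0],"spin":0},{"offset":[0,0,0],"spin":0},{"offset":[0,0,0],"spin":0},{"offset":[0,0,0],"spin":0},{"offset":[0,0,0],"spin":0},{"offset":[0,0,0],"spin":0}]' 0 25
```

```text
clock: 4.7
eef_pos: [612.8, -201.6, 134.5]
eef_rot: [3.142, -0.002, 1.832]
wrist_force: [-0.4, -1.0, -1.6]
finger_gap: 30.4
```

```bash
python3 -m crank '[{"offset":[0,0,0.01],"spin":0},{"offset":[0,0,0.03],"spin":0},{"offset":[0,0,0.06],"spin":0},{"offset":[0,0,0.09],"spin":0},{"offset":[0,0,0.12],"spin":0},{"offset":[0,0,0.145],"spin":0},{"offset":[0,0,0.16],"spin":0},{"offset":[0,0,0.16],"spin":0}]'
python3 -m crank '[{"offset":[0,0.005,0],"spin":0},{"offset":[0,0.02,0],"spin":0},{"offset":[-0.002,0.045,0],"spin":0},{"offset":[-0.004,0.07,0],"spin":0},{"offset":[-0.006,0.095,0],"spin":0},{"offset":[-0.008,0.12,0],"spin":0},{"offset":[-0.01,0.14,0],"spin":0},{"offset":[-0.01,0.15,0],"spin":0}]'
```

```text
clock: 5.37
eef_pos: [613.4, -201.8, 299.2]
eef_rot: [3.137, 0.002, 1.832]
wrist_force: [0.6, -0.1, -2.2]
finger_gap: 30.6
clock: 6.03
eef_pos: [602.7, -48.4, 298.1]
eef_rot: [3.138, 0.001, 1.834]
wrist_force: [-0.0, -0.2, -1.5]
finger_gap: 30.6
```

```bash
python3 -m crank '[{"offset":[-0.002,0.02,0],"spin":0},{"offset":[-0.008,0.05,0],"spin":0},{"offset":[-0.014,0.085,0],"spin":0},{"offset":[-0.02,0.12,-0.005],"spin":0},{"offset":[-0.026,0.155,-0.015],"spin":0},{"offset":[-0.03,0.185,-0.03],"spin":0},{"offset":[-0.033,0.2,-0.04],"spin":0},{"offset":[-0.034,0.208,-0.043],"spin":0}]'
python3 -m crank '[{"offset":[0,0,0],"spin":0},{"offset":[0,0,0],"spin":0},{"offset":[0,0,0],"spin":0},{"offset":[0,0,0],"spin":0},{"offset":[0,0,0],"spin":0},{"offset":[0,0,0],"spin":0},{"offset":[0,0,0],"spin":0},{"offset":[0,0,0],"spin":0}]'
python3 - <<'E'
from cell import manip
import cv2,numpy as np,h
o=[]
for c,x,y in(("scene",350,295),("top",180,150)):
    I=manip.camera(c)["pixels"][:,:,::-1];o.append(cv2.resize(I[y-50:y+50,x-40:x+40],(400,500),interpolation=cv2.INTER_CUBIC))
cv2.imwrite("pics/g2.png",np.hstack(o))
s=manip.read_state();P=s['eef_pos']+[0,0,15.5];print(P,s['eef_rot'],s['wrist_force'])
print(h.proj("scene",P),h.proj("scene",P-[0,0,28]),h.proj("scene",P-[0,0,100]))
for S in([546.4,248.6,200],[555.2,214.7,220]):print("hook",h.proj("scene",S))
E
```

```text
clock: 6.7
eef_pos: [567.2, 161.8, 252.5]
eef_rot: [-3.141, 0.0, 1.837]
wrist_force: [-0.5, -0.3, -1.8]
finger_gap: 30.0
clock: 7.37
eef_pos: [567.2, 161.6, 252.6]
eef_rot: [-3.141, 0.0, 1.836]
wrist_force: [0.2, -0.1, -1.8]
finger_gap: 29.9
[567.19516668 161.73807326 268.09687348] [-3.14137615e+00  2.59768517e-04  1.83640572e+00] [-0.34668144  0.09935988 -3.08130628]
[310.84665451 267.5977813 ] [310.98594209 272.88401741] [311.31297664 285.29561782]
hook [342.93966411 310.23299181]
hook [330.2676228 295.1638917]
```

View pics/g2.png

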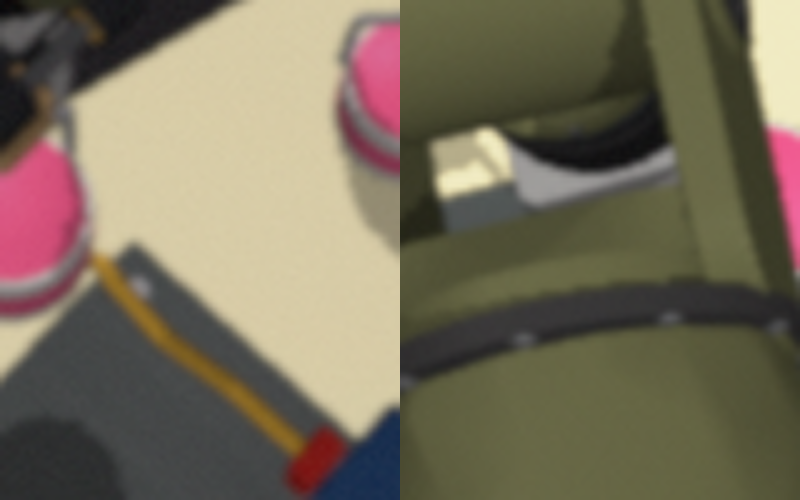

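The tip shows at scene (330,297) and the trough kink at (343,313). Both are about 2 px from the predictions, so I'm shifting the seat estimate slightly to (546,251). Sliding in now.

```bash
python3 -m crank '[{"offset":[-0.002,0.008,0.002],"spin":0},{"offset":[-0.005,0.02,0.002],"spin":0},{"offset":[-0.008,0.033,0.002],"spin":0},{"offset":[-0.011,0.046,0.002],"spin":0},{"offset":[-0.014,0.059,0.002],"spin":0},{"offset":[-0.017,0.072,0.002],"spin":0},{"offset":[-0.02,0.083,0.002],"spin":0},{"offset":[-0.021,0.089,0.002],"spin":0}]'
python3 -m crank '[{"offset":[0,0,-0.002],"spin":0},{"offset":[0,0,-0.005],"spin":0},{"offset":[0,0,-0.008],"spin":0},{"offset":[0,0,-0.011],"spin":0},{"offset":[0,0,-0.014],"spin":0},{"offset":[0,0,-0.017],"spin":0},{"offset":[0,0,-0.019],"spin":0},{"offset":[0,0,-0.02],"spin":0}]'
python3 - <<'E'
from cell import manip
import cv2,numpy as np,h
I=manip.camera("scene")["pixels"][:,:,::-1];x,y=350,300
cv2.imwrite("pics/g3.png",cv2.resize(I[y-50:y+50,x-60:x+60],(720,600),interpolation=cv2.INTER_CUBIC))
s=manip.read_state();P=s['eef_pos']+[0,0,15.5];print(P,s['eef_rot'],s['wrist_force'])
E
```

```text
clock: 8.13
eef_pos: [545.6, 252.6, 254.5]
eef_rot: [-3.141, 0.0, 1.838]
wrist_force: [-0.4, -0.0, -1.9]
finger_gap: 29.6
clock: 8.8
eef_pos: [545.5, 252.4, 234.1]
eef_rot: [-3.141, 0.0, 1.837]
wrist_force: [0.1, 0.0, -1.5]
finger_gap: 29.9
[545.51075372 252.45528024 249.57488637] [-3.14075406e+00  1.67797626e-04  1.83761939e+00] [ 0.71214896  0.19499679 -1.49244997]
```

View pics/g3.png

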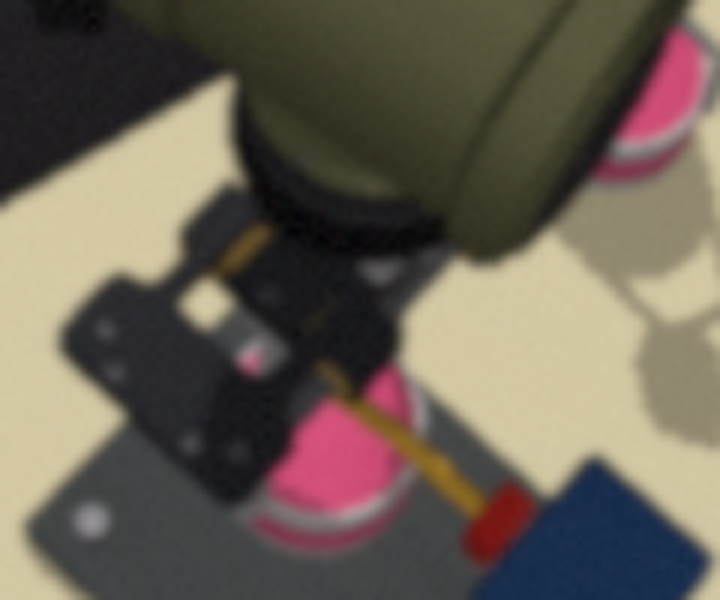

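The yellow wire runs over the wax and between the fingers, from (330,375) to (480,500) in the crop, so the hook is threaded. I'll lower slowly and watch the force.

```bash
python3 -m crank '[{"offset":[0,0,-0.003],"spin":0},{"offset":[0,0,-0.006],"spin":0},{"offset":[0,0,-0.009],"spin":0},{"offset":[0,0,-0.012],"spin":0},{"offset":[0,0,-0.015],"spin":0},{"offset":[0,0,-0.018],"spin":0},{"offset":[0,0,-0.02],"spin":0},{"offset":[0,0,-0.02],"spin":0}]'
python3 -m crank '[{"offset":[0,0,-0.001],"spin":0},{"offset":[0,0,-0.003],"spin":0},{"offset":[0,0,-0.005],"spin":0},{"offset":[0,0,-0.007],"spin":0},{"offset":[0,0,-0.009],"spin":0},{"offset":[0,0,-0.01],"spin":0},{"offset":[0,0,-0.01],"spin":0},{"offset":[0,0,-0.01],"spin":0}]'
python3 - <<'E'
from cell import manip
import cv2,numpy as np
F=[]
for i in range(5):
    p=manip.camera("scene");F.append(manip.read_state()['wrist_force'])
print(np.mean(F,0),manip.read_state()['eef_pos'])
I=p["pixels"][:,:,::-1];x,y=350,300
cv2.imwrite("pics/g4.png",cv2.resize(I[y-50:y+50,x-60:x+60],(720,600),interpolation=cv2.INTER_CUBIC))
E
```

```text
clock: 9.52
eef_pos: [545.5, 252.5, 213.7]
eef_rot: [-3.141, 0.0, 1.838]
wrist_force: [0.8, -0.0, -1.3]
finger_gap: 29.8
clock: 10.18
eef_pos: [545.6, 252.5, 203.7]
eef_rot: [-3.141, 0.0, 1.838]
wrist_force: [0.7, 1.0, -0.4]
finger_gap: 29.8
[ 1.44472023  0.4539336  -0.03830618] [545.55039724 252.45286043 203.78164119]
```

```bash
python3 -m crank '[{"offset":[0,0,-0.001],"spin":0},{"offset":[0,0,-0.002],"spin":0},{"offset":[0,0,-0.003],"spin":0},{"offset":[0,0,-0.004],"spin":0},{"offset":[0,0,-0.004],"spin":0},{"offset":[0,0,-0.004],"spin":0},{"offset":[0,0,-0.004],"spin":0},{"offset":[0,0,-0.004],"spin":0}]'
python3 - <<'E'
from cell import manip
import cv2,numpy as np
F=[]
for i in range(10):
    p=manip.camera("scene");F.append(manip.read_state()['wrist_force'])
print(np.mean(F,0),np.std(F,0),manip.read_state()['eef_pos'])
I=p["pixels"][:,:,::-1];x,y=350,300
cv2.imwrite("pics/g5.png",cv2.resize(I[y-50:y+50,x-60:x+60],(720,600),interpolation=cv2.INTER_CUBIC))
E
```

```text
clock: 11.1
eef_pos: [545.5, 252.5, 199.8]
eef_rot: [-3.141, 0.0, 1.838]
wrist_force: [0.4, 0.2, 0.2]
finger_gap: 29.6
[1.55322717 0.00994852 0.45827335] [0.5048243  0.53903633 0.3355752 ] [545.54399526 252.44397241 199.7734938 ]
```

View pics/g5.png

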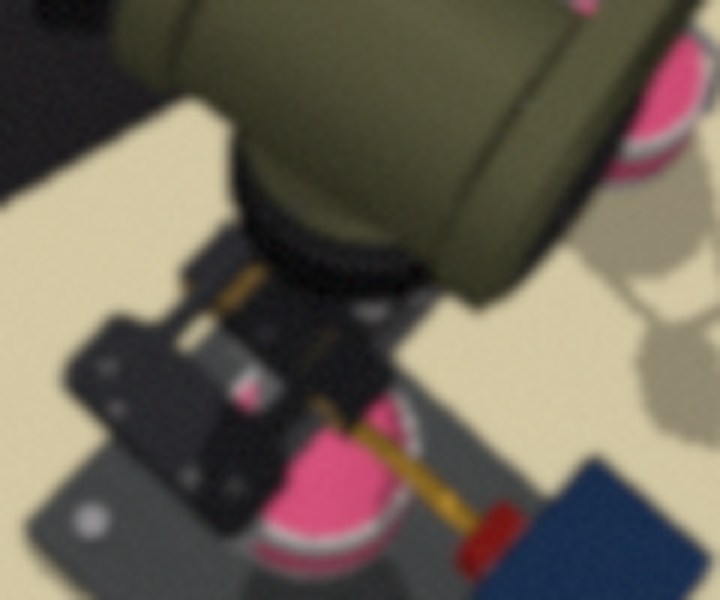

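The carriage has sunk and the vertical load is about balanced. A +x force of 1.5 N remains, so the wire bears on the handle's +x slope. I'll shift the hand a little +x to centre it.

```bash
python3 -m crank '[{"offset":[0.001,0,0],"spin":0},{"offset":[0.002,0,0],"spin":0},{"offset":[0.003,0.001,0],"spin":0},{"offset":[0.004,0.001,0],"spin":0},{"offset":[0.004,0.001,0],"spin":0},{"offset":[0.004,0.001,0],"spin":0},{"offset":[0.004,0.001,0],"spin":0},{"offset":[0.004,0.001,0],"spin":0}]'
python3 - <<'E'
from cell import manip
import numpy as np
F=[]
for i in range(10):
    p=manip.camera("scene");F.append(manip.read_state()['wrist_force'])
print(np.mean(F,0),np.std(F,0),manip.read_state()['eef_pos'])
E
```

```text
clock: 12.27
eef_pos: [549.1, 253.2, 199.4]
eef_rot: [-3.139, 0.0, 1.838]
wrist_force: [-4.0, -2.4, -0.6]
finger_gap: 29.9
[-4.31753719 -3.19781498  0.22131159] [0.52291926 0.36655801 0.35869364] [549.08460662 253.21093575 199.46596628]
```

```bash
python3 -m crank '[{"offset":[-0.001,0,0],"spin":0},{"offset":[-0.002,-0.001,0],"spin":0},{"offset":[-0.0025,-0.001,0],"spin":0},{"offset":[-0.0025,-0.001,0],"spin":0},{"offset":[-0.0025,-0.001,0],"spin":0},{"offset":[-0.0025,-0.001,0],"spin":0},{"offset":[-0.0025,-0.001,0],"spin":0},{"offset":[-0.0025,-0.001,0],"spin":0}]'
python3 - <<'E'
from cell import manip
import numpy as np
F=[]
for i in range(10):
    p=manip.camera("scene");F.append(manip.read_state()['wrist_force'])
print(np.mean(F,0),np.std(F,0),manip.read_state()['eef_pos'])
E
```

```text
clock: 13.43
eef_pos: [547.2, 252.1, 199.9]
eef_rot: [-3.141, 0.001, 1.837]
wrist_force: [5.5, -1.2, 0.9]
finger_gap: 29.6
[ 4.92841363 -0.57577366  0.19138754] [0.44538121 0.50678013 0.5515347 ] [547.2296814  252.15137435 199.86175197]
```

```bash
python3 -m crank '[{"offset":[0.0005,0,0],"spin":0},{"offset":[0.001,0,0],"spin":0},{"offset":[0.001,0,0],"spin":0},{"offset":[0.001,0,0],"spin":0},{"offset":[0.001,0,0],"spin":0},{"offset":[0.001,0,0],"spin":0},{"offset":[0.001,0,0],"spin":0},{"offset":[0.001,0,0],"spin":0}]' - 5
python3 -m crank '[{"offset":[0,0,0],"spin":0},{"offset":[0,0,0],"spin":0},{"offset":[0,0,0],"spin":0},{"offset":[0,0,0],"spin":0},{"offset":[0,0,0],"spin":0},{"offset":[0,0,0],"spin":0},{"offset":[0,0,0],"spin":0},{"offset":[0,0,0],"spin":0}]' 0 3
```

```text
clock: 14.6
eef_pos: [548.3, 252.2, 199.9]
eef_rot: [-3.141, 0.001, 1.837]
wrist_force: [1.5, -0.2, 0.2]
finger_gap: 29.8
clock: 15.27
eef_pos: [548.3, 252.2, 199.9]
eef_rot: [-3.141, 0.001, 1.837]
wrist_force: [2.7, 0.1, -0.3]
finger_gap: 29.8
```

Forces are low with a light grip, so I'll open and keep the hand around the grip.

```bash
python3 -m crank '[{"offset":[0,0,0],"spin":0},{"offset":[0,0,0],"spin":0},{"offset":[0,0,0],"spin":0},{"offset":[0,0,0],"spin":0},{"offset":[0,0,0],"spin":0},{"offset":[0,0,0],"spin":0},{"offset":[0,0,0],"spin":0},{"offset":[0,0,0],"spin":0}]' 1
python3 -m crank '[{"offset":[0,0,0],"spin":0},{"offset":[0,0,0],"spin":0},{"offset":[0,0,0],"spin":0},{"offset":[0,0,0],"spin":0},{"offset":[0,0,0],"spin":0},{"offset":[0,0,0],"spin":0},{"offset":[0,0,0],"spin":0},{"offset":[0,0,0],"spin":0}]'
python3 - <<'E'
from cell import manip
import numpy as np,cv2
F=[];Q=[]
for i in range(16):
    p=manip.camera("scene");F.append(manip.read_state()['wrist_force']);Q.append(p["pixels"].astype(int)[250:360,300:400])
print(np.mean(F,0))
print([round(np.abs(Q[i]-Q[i-4]).mean(),2) for i in range(4,16,2)])
I=p["pixels"][:,:,::-1];x,y=350,300
cv2.imwrite("pics/g6.png",cv2.resize(I[y-50:y+50,x-60:x+60],(720,600),interpolation=cv2.INTER_CUBIC))
E
```

```text
clock: 15.93
eef_pos: [548.3, 252.2, 199.9]
eef_rot: [-3.141, 0.001, 1.837]
wrist_force: [0.2, 0.5, -0.1]
finger_gap: 80.2
clock: 16.6
eef_pos: [548.2, 252.2, 199.9]
eef_rot: [-3.141, 0.001, 1.837]
wrist_force: [-0.4, -0.1, -0.5]
finger_gap: 94.2
[ 0.13399906 -0.02743322 -0.04238689]
[np.float64(1.12), np.float64(1.12), np.float64(1.12), np.float64(1.13), np.float64(1.12), np.float64(1.12)]
```

View pics/g6.png

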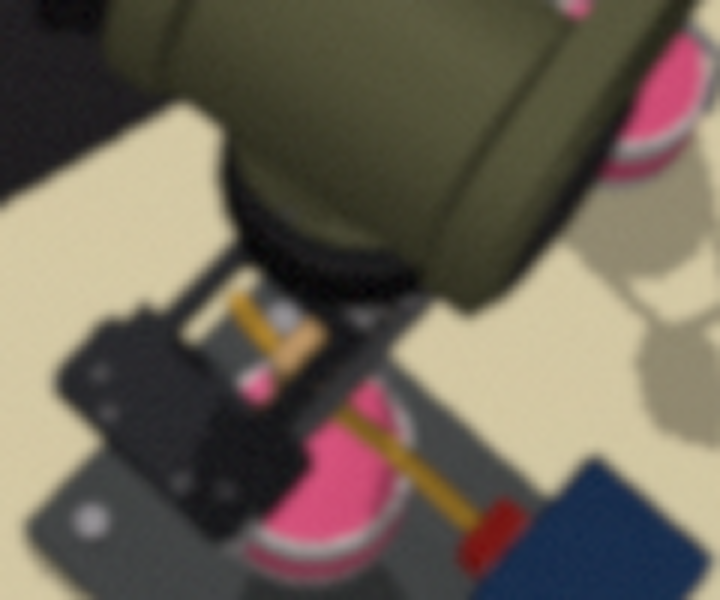

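The pail hangs still: frame differences stay at noise level, and the wood grip at crop (300,345) is clear of the open fingers. One more pause, then straight up.

```bash
python3 -m crank '[{"offset":[0,0,0],"spin":0},{"offset":[0,0,0],"spin":0},{"offset":[0,0,0],"spin":0},{"offset":[0,0,0],"spin":0},{"offset":[0,0,0],"spin":0},{"offset":[0,0,0],"spin":0},{"offset":[0,0,0],"spin":0},{"offset":[0,0,0],"spin":0}]'
python3 -m crank '[{"offset":[0,0,0.005],"spin":0},{"offset":[0,0,0.012],"spin":0},{"offset":[0,0,0.02],"spin":0},{"offset":[0,0,0.03],"spin":0},{"offset":[0,0,0.042],"spin":0},{"offset":[0,0,0.056],"spin":0},{"offset":[0,0,0.068],"spin":0},{"offset":[0,0,0.075],"spin":0}]'
python3 -m crank '[{"offset":[0,0,0.01],"spin":0},{"offset":[0,0,0.025],"spin":0},{"offset":[-0.005,-0.01,0.04],"spin":0},{"offset":[-0.02,-0.03,0.05],"spin":0},{"offset":[-0.045,-0.06,0.05],"spin":0},{"offset":[-0.07,-0.09,0.05],"spin":0},{"offset":[-0.095,-0.11,0.05],"spin":0},{"offset":[-0.11,-0.12,0.05],"spin":0}]'
python3 -m crank '[{"offset":[-0.02,-0.025,0],"spin":0},{"offset":[-0.04,-0.05,0],"spin":0},{"offset":[-0.06,-0.075,0],"spin":0},{"offset":[-0.08,-0.1,0],"spin":0},{"offset":[-0.09,-0.11,0],"spin":0},{"offset":[-0.09,-0.11,0],"spin":0},{"offset":[-0.09,-0.11,0],"spin":0},{"offset":[-0.09,-0.11,0],"spin":0}]'
python3 - <<'E'
from cell import manip
import numpy as np,cv2,h
o=[]
for c,x,y in(("scene",350,300),("top",150,150)):
    a=manip.camera(c);q=manip.camera(c)["pixels"];
    for i in range(6): p=manip.camera(c)
    b=p["pixels"]
    print(c,np.abs(b.astype(int)-q).mean(),np.abs(b.astype(int)-q)[y-50:y+50,x-40:x+40].mean())
    for n in("blue_pail_grip","green_pail_grip"):print(n,[(round(d["conf"],2),np.round(d["location"])) for d in manip.search_frame(p,n)])
    o.append(cv2.resize(b[y-50:y+50,x-40:x+40,::-1],(400,500),interpolation=cv2.INTER_CUBIC))
cv2.imwrite("pics/g7.png",np.hstack(o))
E
```

```text
clock: 18.07
eef_pos: [548.3, 252.2, 199.9]
eef_rot: [-3.141, 0.001, 1.837]
wrist_force: [0.7, -0.2, 0.1]
finger_gap: 93.9
clock: 18.73
eef_pos: [548.6, 252.3, 277.5]
eef_rot: [3.139, 0.0, 1.837]
wrist_force: [-0.1, -0.3, 0.1]
finger_gap: 94.0
clock: 19.4
eef_pos: [436.7, 130.5, 328.5]
eef_rot: [3.138, 0.001, 1.836]
wrist_force: [0.5, -0.5, 1.1]
finger_gap: 94.0
clock: 20.07
eef_pos: [347.1, 20.9, 328.8]
eef_rot: [3.138, 0.001, 1.836]
wrist_force: [0.9, 0.2, 0.9]
finger_gap: 93.7
scene 1.02475 0.9145833333333333
blue_pail_grip [(0.9, array([ 468., -330.,   53.])), (0.33, array([559., 258., 117.]))]
green_pail_grip [(0.9, array([466., -92.,  52.]))]
top 0.5023515625 0.5039166666666667
blue_pail_grip [(0.75, array([ 462., -337.,   53.]))]
green_pail_grip [(0.97, array([ 462., -103.,   53.]))]
```

View pics/g7.png

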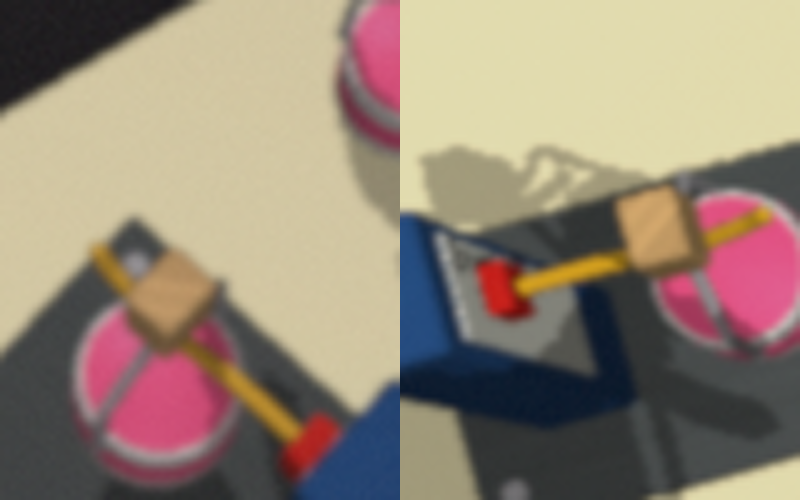

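```bash
python3 - <<'E'
import h;from cell import manip;h.load()
g=h.tri((344.6,304),(161.6,145.6));w=h.tri((341.6,320.5),(176.5,152.5));print(g,w)
manip.sign_off()
E
```

```text
(array([544.6, 248.2, 235.5]), np.float64(0.16)) (array([546.2, 248.9, 125.8]), np.float64(0.3))
the job is handed in; nothing more can be done
```

The pink pail farthest from the base is hanging on the scale hook, and I handed the job in at about 21 s; no verdict is reported.

I gripped it by the wood and slid its handle over the hook. I then lowered it until the wrist felt almost no weight, and the hook had sunk roughly 15–20 mm, well short of the 58 mm limit. I opened the fingers, kept the hand around the grip for about 2.8 s, then lifted it straight up and moved away.

**Last checks**
- **Pail position:** the grip is about 2 mm from the estimated seat seen from above. The pail hangs upright within about 1° and shows no movement between pictures.
- **Other pails:** blue and green read within about 2 mm of their starting positions in the same camera; the blue pail had no scene-camera start reading to compare.
- **Robot:** the hand was well clear of everything.

**Disagreements and oddities**
- **Grip height:** the final triangulation put it at 235 mm, against about 215 mm expected from the arm. The estimate starts from points picked by eye; either value is above the 175 mm needed.
- **Sideways force:** centring the handle on the hook briefly gave up to 5 N, which I did not explain. It fell to about 2 N before I let go.

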